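Lock the sample turntable with its clevis pin

TASK

Lock the sample turntable for testing: turn it, with all four cups staying upright on it, until the lug on its rim lies inside the steel fork with the holes in line. Then lift the headed steel pin out of its wooden rest block and push it straight down through fork and lug until its head sits fully home on top of the fork (a spring ball in the lower fork plate resists the last 20 mm or so), and leave it there. Do not disturb the red scoop or the probe handle.

Things in the scene. Friction and masses are not known exactly. Their poses are not given: they have to be found in the camera images.
- stand: fixed steel stand; origin on the turntable's axis at counter level, z up. At its local +y a fork: two level steel plates, 56 mm wide, 160 to 226 mm from the axis, 14 mm thick, undersides at 22 and 74 mm height, joined by an outer web (226 to 240 mm). Each has a vertical 21 mm hole 185 mm from the axis; 18 mm free space below the lower one
- fork_hole (a point): centre of the mouth of the fork's upper hole, on the top face of the upper plate, at local (0, 185, 88) mm of the stand; same axes as the stand. A sprung brass ball in the side of the lower hole grips the pin: its last 22 mm of travel need a firm push (5 to 15 N)
- turntable (a joint): turning angle of the wooden turntable (300 mm diameter, top face 66 mm above the counter) about its vertical axis, rad, counter-clockwise from above positive; at 0 the lug hole lies exactly in line with the fork holes. Light friction keeps it where it is left. No stop near 0: it can turn past
- lug_hole (a point): centre, on the top face, of the 22 mm vertical hole in the steel lug (44 mm wide, 14 mm thick, from 52 to 66 mm height) that sticks out of the turntable's rim; 185 mm from the axis, 66 mm above the counter
- knob (a point): top of the upright black cylindrical knob (26 mm diameter, from 78 to 123 mm above the counter) near the rim of the turntable, 125 mm from its axis, a quarter turn counter-clockwise of the lug; fixed to the turntable, for turning it
- pin: loose headed steel pin, 130 mm long, about 300 g, upright in the rest block. Origin at the centre of its lower tip, z up to the head. Shank 18 mm diameter, 80 mm long, its first 12 mm tapered from 10 mm; flange (head) 38 mm diameter, 80 to 88 mm from the tip; cylindrical grip 24 mm diameter, 88 to 130 mm from the tip
- pin_seat (a point): point on the pin's axis at the underside of its flange, 80 mm from the tip; meets the point fork_hole when the pin is home
- pin_rest: fixed wooden block 70 x 70 x 60 mm, origin at the centre of its underside; the pin stands in its central 21 mm hole, 50 mm deep, its tip 10 mm above the counter
- cup_aluminium: aluminium sample cup, open, rim diameter 60 mm, 62 mm tall, standing loose on the turntable about 85 mm from its axis; origin at the centre of its underside, z up
- cup_plastic: blue plastic sample cup, open, rim diameter 64 mm, 70 mm tall, standing loose on the turntable about 85 mm from its axis; origin at the centre of its underside, z up
- cup_copper: copper sample cup, open, rim diameter 62 mm, 56 mm tall, standing loose on the turntable about 85 mm from its axis; origin at the centre of its underside, z up
- cup_porcelain: white porcelain sample cup, open, rim diameter 66 mm, 66 mm tall, standing loose on the turntable about 85 mm from its axis; origin at the centre of its underside, z up
- scoop: bystander: red steel scoop lying on the counter, tray 90 x 60 x 35 mm towards its +x, 90 mm handle towards -x, origin under the tray's back wall
- probe_handle: bystander: straight chrome probe handle lying on the counter beyond the turntable, 180 mm long along its y, 20 mm thick with a 26 mm square collar at each end; origin under its middle

How it is judged:
On the way, in this order (a step that is already met when the one before it is completed fails the run):
1. the turntable is turned until its lug lies in the fork with the holes in line (within 0.04 rad) (value of joint turntable between -0.04 and 0.04 rad), for 0.2 s.
2. the pin is in the fork's upper hole with its tip down in the lug (all of step 1 and z of pin in the frame of stand below 0.062 m and horizontal distance between pin and fork_hole below 0.007 m), for 0.05 s.
At the end, for the whole second after the job is handed in: Pin through fork and lug, upright (0.07 rad), flange within 3 mm of the fork top, axis within 5 mm of the hole, at rest; turntable within 0.03 rad of aligned; all four cups upright (0.1 rad) and still on the turntable; scoop and probe handle within 30 mm of their starts (value of joint turntable between -0.03 and 0.03 rad and z of pin_seat in the frame of fork_hole between -0.003 and 0.003 m and horizontal distance between pin_seat and fork_hole below 0.005 m and angle between the z axis of pin and the z axis of stand, either way round below 0.07 rad and linear speed of pin below 0.01 m/s and angle between each of cup_aluminium, cup_plastic, cup_copper, cup_porcelain's own z axis and vertical below 0.1 rad and z of cup_aluminium in the frame of stand between 0.062 and 0.071 m and linear speed of each of cup_aluminium, cup_plastic, cup_copper, cup_porcelain below 0.02 m/s and z of cup_plastic in the frame of stand between 0.062 and 0.071 m and z of cup_copper in the frame of stand between 0.062 and 0.071 m and z of cup_porcelain in the frame of stand between 0.062 and 0.071 m and distance of each of scoop, probe_handle from where it was at the start of the episode below 0.03 m); the robot touches nothing.
It fails at once if a cup is tipped over or falls off the turntable (angle between any of cup_aluminium, cup_plastic, cup_copper, cup_porcelain's own z axis and vertical above 0.5 rad or height (world z) of any of cup_aluminium, cup_plastic, cup_copper, cup_porcelain below 0.05 m).
It fails at once if the scoop or the probe handle is pushed away (distance of any of scoop, probe_handle from where it was at the start of the episode above 0.03 m).
It also fails if it takes over 58 s, if anything falls off the work surface, if the arm or the gripper's body presses on something with over 40 N, if the wrist force passes 120 N, or if a joint passes its speed limit or range.

ROBOT

A 6-joint arm with a two-finger parallel gripper is mounted at the origin on the work surface. World frame = base frame: x ahead of the robot, y to its left, z up, the work surface at z = 0. Lengths are in m, angles in rad, forces in N, time in s.
With the tool pointing down it reaches from about 0.4 to 0.925 m from the base axis. Payload 12.5 kg.
Tool frame: the origin (TCP) lies midway between the tips of the shut fingers; the grasp point (between the pads) lies 19 mm behind it (r.grip_depth is the distance from the TCP to the grasp point, in m); z points along the fingers, y is the line along which they close (so a half turn about z gives the same grasp; the last joint's range is limited). The gripper opens to 95 mm and grips with 3 to 60 N. Pads are 20 mm wide; open, the fingers measure 119 mm over their backs; the gripper's body (75 mm by 180 mm) begins 59 mm behind the grasp point.
Start: joints at [-1.231, 0.491, 1.559, -0, 1.092, -0.106], TCP at [0.27, -0.564, 0.215] pointing down, gripper open.
Joint ranges: [-3.1, 3.1], [-0.84, 2.19], [0.05, 2.79], [-1.13, 4.28], [0.06, 2.93], [-2.69, 2.69]. Speed limits (rad/s): [2.22, 2.22, 2.79, 3.14, 3.14, 3.14].

INTERFACE

Orientations are given as a rotation vector (axis times angle).
In Python, from station import r gives the robot as it stands.
- The arm moves only by the shell command python3 -m handwheel 'ROWS' [FORCE]. ROWS is JSON, a list of rows, each a list of 7 numbers: the shift along the tool's x, y, z in m, then the turn, a rotation vector about the tool's x, y, z in rad, then the gripper command: -1 is shut, 1 is fully open, values between are in proportion. A call has 1 to 8 rows; each row shifts and turns the commanded pose from where the row before left it, along the tool's axes as they then stand; what a row does not reach is not made up. A row lasts 1/8 s, in which the tool goes at most 62.5 mm and 10.7 degrees, less where a joint would pass 70% of its speed; a pose out of reach is approached as far as the arm can. A call with a gripper value outside its range is refused whole. The fingers move at their own pace and stop on an object; FORCE is the grip in N (left out, the last holds). Time passes only in rows, so rows that do not move let the fingers close. It gives the time, the measured TCP pose, the force, the opening and the grip force at its end, in the units of the state.
- r.read_state(): the state, without advancing time (a new reading comes with each control period).
- r.camera(name): name is "scene" or "top"; returns a dict with "img" (400x640x3 uint8, red, green, blue), "mtx" (3x3 intrinsics, pixels), "T" (4x4, takes a point from camera to world coordinates). Camera axes: x right, y up, looking along -z (the intrinsics and any distortion apply to the point x, -y, -z); pixel columns grow to the right and rows downward; lengths in m; the calibration is good to about 2 mm. A picture is of the moment at which its call begins. There is no depth.
- r.close_job(): hands the job in; it is judged then, once.
The state is a dict: "time_s": time; "joints": joint angles; "dq": joint speeds; "tau": joint torques, N m; "position": TCP position; "tcp_rot": TCP orientation; "ft_force": force on the tool from outside, world axes, zero at the start; "wrist_torque": the same for the moment, N m; "finger_gap": finger opening in m; "grip_force": force on a finger pad.
Only numpy, scipy, OpenCV 4.12 (cv2) and the standard library are available. Lean on these libraries where they do the work, as an engineer would, in place of code of your own. Each camera call takes 0.05 s, during which the arm holds its last target. There are 200 camera calls.

## Working session

There is one attempt and no reset: what is moved stays moved. The work goes in short steps, Python scripts to look and compute and a shell command to move; the robot and the scene stay as the last step left them, time stands still between calls to the robot, and variables do not carry over. Pictures are saved under pics/ and viewed, at most 10 in all, crops included, and the job is handed in when it is done.

```bash
mkdir -p pics; ls; python3 - <<'E'
from station import r
import cv2
for n in("scene","top"):
    c=r.camera(n); cv2.imwrite(f"pics/{n}0.png",c["img"][:,:,::-1]); print(n,c["mtx"].tolist(),c["T"].round(4).tolist(),[k for k in c])
print(r.read_state())
E
```

```text
pics
scene [[385.7033442905538, 0.0, 311.9975869602412], [0.0, 385.7033442905538, 196.25968002632797], [0.0, 0.0, 1.0]] [[0.8871, -0.3817, 0.2597, 0.9125], [0.4616, 0.725, -0.5112, -0.5374], [0.0069, 0.5733, 0.8193, 0.9942], [0.0, 0.0, 0.0, 1.0]] ['img', 'mtx', 'T']
top [[487.3142392624527, 0.0, 310.1184375695398], [0.0, 487.3142392624527, 191.07642827984114], [0.0, 0.0, 1.0]] [[0.0064, 0.9799, -0.1993, 0.3115], [-1.0, 0.0075, 0.0044, 0.0208], [0.0058, 0.1993, 0.9799, 1.5449], [0.0, 0.0, 0.0, 1.0]] ['img', 'mtx', 'T']
{'time_s': 0.1, 'joints': array([-1.23059162e+00,  4.91494674e-01,  1.55933786e+00, -2.13665691e-06,
        1.09169105e+00, -1.05580045e-01]), 'dq': array([-0.0002278 ,  0.00134608, -0.00056923, -0.00190013, -0.00250963,
        0.00209574]), 'tau': array([ 3.61543331e-03, -6.13624477e+01, -2.58606559e+01,  6.94551319e-02,
        4.70162078e-02, -3.44519890e-05]), 'position': array([ 0.26944723, -0.56372783,  0.21414048]), 'tcp_rot': array([-3.06297466e+00, -6.94250544e-01,  1.74059183e-04]), 'ft_force': array([-0.2674773 ,  0.60338856,  0.20781352]), 'wrist_torque': array([-0.013583  , -0.00872181, -0.0070684 ]), 'grip_force': 0.0, 'finger_gap': 0.0950922470822581}
```

View pics/top0.png

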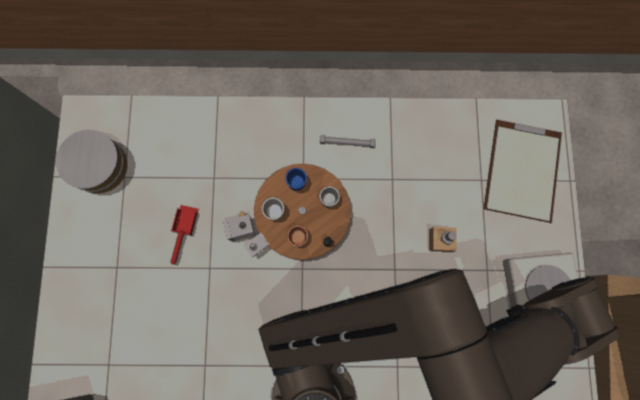

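View pics/scene0.png

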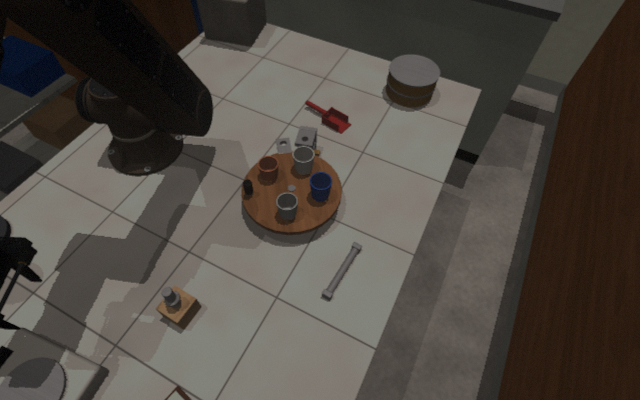

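The top view shows the turntable at about (302,211), the fork at (240,226), the lug at (258,244), the knob at (328,241), the pin at (448,238) and its block at (444,240). The scoop is left of the fork and the probe handle is above the turntable. I'll zoom in to measure these.

```bash
cat > h.py <<'E'
import numpy as np, cv2
from station import r
def P(c,u,v,z):
    d=np.linalg.solve(c["mtx"],[u,v,1.]); d=c["T"][:3,:3]@(d*[1,-1,-1]); o=c["T"][:3,3]
    return (o+d*(z-o[2])/d[2])[:2]
def Q(c,p):
    q=(np.array(p)-c["T"][:3,3])@c["T"][:3,:3]; q=c["mtx"]@(q*[1,-1,-1]); return q[:2]/q[2]
def crop(c,x0,y0,w,h,k): return cv2.resize(c["img"][y0:y0+h,x0:x0+w,::-1],None,fx=k,fy=k,interpolation=cv2.INTER_CUBIC)
E
python3 - <<'E'
from h import *
c=r.camera("top"); s=r.camera("scene")
a=crop(c,215,155,150,70+40,5)
cv2.imwrite("pics/a.png",a)
b=np.hstack([crop(c,420,215,50,50,8),crop(s,140,275,50,50,8)])
cv2.imwrite("pics/b.png",b)
# wood disc ellipse
hsv=cv2.cvtColor(c["img"],cv2.COLOR_RGB2HSV)
m=((hsv[...,0]<20)&(hsv[...,1]>90)&(hsv[...,2]>50)).astype(np.uint8); m[:155]=0;m[270:]=0;m[:,:245]=0;m[:,365:]=0
k=max(cv2.findContours(m,0,1)[0],key=cv2.contourArea)
w=np.array([P(c,*p,.066) for p in cv2.convexHull(k)[:,0]]).astype(np.float32)
print(cv2.minEnclosingCircle(w))
E
```

```text
((0.5522919297218323, 0.03879714384675026), 0.14915810525417328)
```

View pics/a.png

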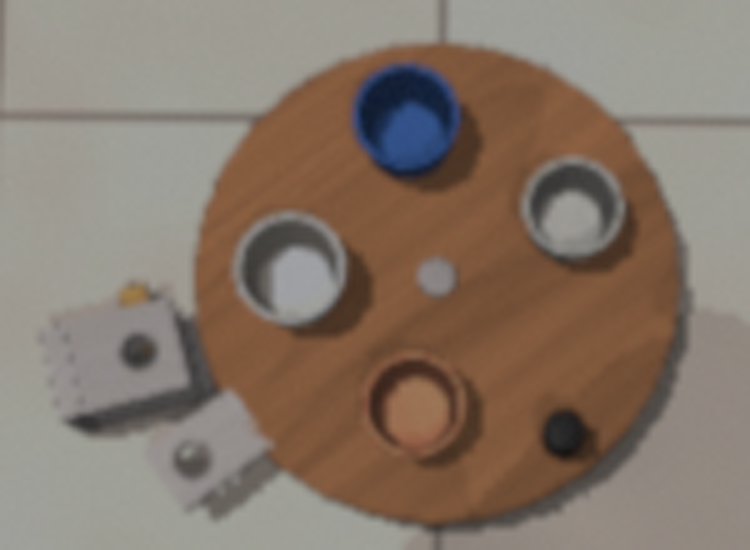

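View pics/b.png

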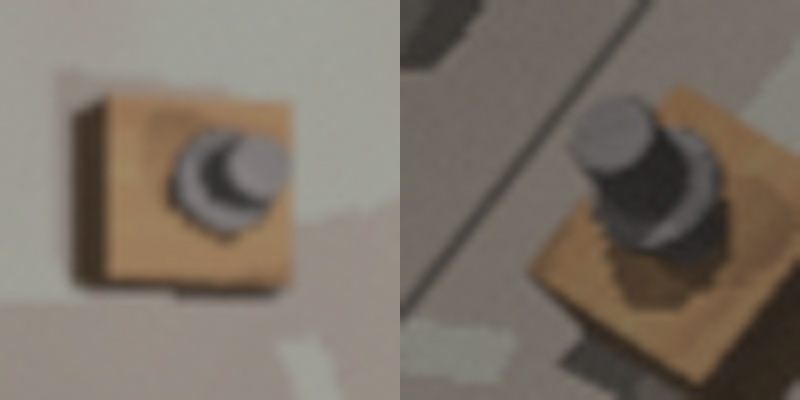

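The crops show the fork hole at (138,351), the lug hole at (192,459), the knob top at (563,431) and the axis boss at (436,277). The pin grip top is at (257,167) in the top view and (614,136) in the scene view.

```bash
python3 - <<'E'
from h import *
c=r.camera("top"); s=r.camera("scene")
f=lambda u,v,x0,y0,k:((u+.5)/k-.5+x0,(v+.5)/k-.5+y0)
ax=P(c,*f(436,277,215,155,5),.07)
print("axis boss",ax)
ax=np.array([.5523,.0388])
for n,u,v,z in(("fork",138,351,.088),("lug",192,459,.066),("knob",563,431,.123),("alu",573,207,.128),("blue",407,118,.136),("cop",414,405,.122),("porc",291,268,.132)):
    p=P(c,*f(u,v,215,155,5),z); d=p-ax; print(n,p.round(4),np.hypot(*d).round(4),np.degrees(np.arctan2(d[1],d[0])).round(2))
print("pin top",P(c,*f(257,167,420,215,8),.14),P(s,*f(614-400,136,140,275,8),.14))
print("flange",P(c,*f(224,183,420,215,8),.098))
for u,v in((108,98),(292,102),(106,280),(290,290)): print("block",P(c,*f(u,v,420,215,8),.06))
cv2.imwrite("pics/s.png",crop(s,225,110,130,130,4.6))
st=r.read_state();from scipy.spatial.transform import Rotation as R
print(R.from_rotvec(st["tcp_rot"]).as_matrix().round(4))
E
```

```text
axis boss [0.55216132 0.03930987]
fork [0.5029 0.2178] 0.1857 105.44
lug [0.4402 0.1859] 0.1849 127.31
knob [ 0.4531 -0.0364] 0.1245 -142.86
alu [ 0.5853 -0.0421] 0.0874 -67.83
blue [0.6368 0.0566] 0.0863 11.92
cop [0.4678 0.0508] 0.0854 171.93
porc [0.5468 0.1237] 0.0851 93.73
pin top [ 0.4694293  -0.39594449] [ 0.46895348 -0.39753377]
flange [ 0.46809529 -0.39579396]
block [ 0.50454325 -0.3637985 ]
block [ 0.5035084  -0.43441183]
block [ 0.43497768 -0.3599842 ]
block [ 0.4316766  -0.42982068]
[[ 9.023e-01  4.312e-01 -1.000e-04]
 [ 4.312e-01 -9.023e-01  4.000e-04]
 [ 1.000e-04 -4.000e-04 -1.000e+00]]
```

View pics/s.png

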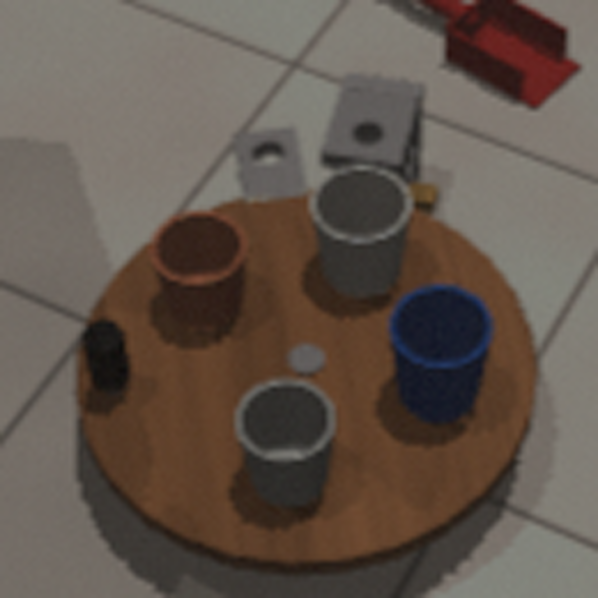

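All radii agree with the given sizes (185.7, 184.9, 124.5 and about 85 mm). The lug is at 127.2° and the fork at 105.4°, so the table must turn −21.8°. The pin is at (0.469, −0.3965). First I'll move to the knob, with the gripper half open.

```bash
cat >> h.py <<'E'
from scipy.spatial.transform import Rotation as R
def go(x,y,z):
    s=r.read_state(); M=R.from_rotvec(s["tcp_rot"]).as_matrix()
    print("t",round(s["time_s"],2),"pos",s["position"].round(4),"yaw",round(np.degrees(np.arctan2(M[1,0],M[0,0])),2),"gap",round(s["finger_gap"],4),"F",s["ft_force"].round(1),"grip",round(float(s["grip_force"]),1))
    print("tool shift",(M.T@(np.array([x,y,z])-s["position"])).round(4))
E
python3 -m handwheel '[[0.02,-0.02,0,0,0,0,0.05],[0.033,-0.033,0,0,0,0,0.05],[0.034,-0.034,0,0,0,0,0.05],[0.034,-0.034,0,0,0,0,0.05],[0.034,-0.034,0,0,0,0,0.05],[0.034,-0.034,0,0,0,0,0.05],[0.034,-0.034,0,0,0,0,0.05],[0.034,-0.034,0,0,0,0,0.05]]' 20
python3 -m handwheel '[[0.034,-0.034,0,0,0,0,0.05],[0.034,-0.034,0,0,0,0,0.05],[0.034,-0.034,0,0,0,0,0.05],[0.03,-0.03,0,0,0,0,0.05],[0.01,-0.01,0,0,0,0,0.05],[0,0,0,0,0,0,0.05]]'
python3 -c "
from h import *
go(.4531,-.0364,.088)"
```

```text
time_s: 1.3
position: [0.3909, -0.2198, 0.2148]
tcp_rot: [3.064, 0.694, 0.0]
ft_force: [-0.1, 1.1, -0.7]
finger_gap: 0.0497
grip_force: 0.0
time_s: 2.05
position: [0.4575, -0.0317, 0.2146]
tcp_rot: [3.063, 0.697, -0.0]
ft_force: [-0.4, -0.6, -0.4]
finger_gap: 0.05
grip_force: 0.0
t 2.05 pos [ 0.4575 -0.0317  0.2146] yaw 25.63 gap 0.05 F [-0.4 -0.6 -0.4] grip 0.0
tool shift [-0.006   0.0023  0.1266]
```

```bash

python3 -m handwheel '[[-0.006,0.002,0.016,0,0,0,0.05],[0,0,0.03,0,0,0,0.05],[0,0,0.03,0,0,0,0.05],[0,0,0.025,0,0,0,0.05],[0,0,0.015,0,0,0,0.05],[0,0,0.01,0,0,0,0.05],[0,0,0,0,0,0,-1],[0,0,0,0,0,0,-1]]' 15
python3 -m handwheel '[[0,0,0,0,0,0,-1],[0,0,0,0,0,0,-1]]'
python3 -c "
from h import *
go(.4318,.0055,.088)"
```

```text
time_s: 3.05
position: [0.4531, -0.0366, 0.0891]
tcp_rot: [3.064, 0.694, 0.001]
ft_force: [-0.2, -0.8, 0.1]
finger_gap: 0.0351
grip_force: 0.0
time_s: 3.3
position: [0.4532, -0.0364, 0.0891]
tcp_rot: [3.063, 0.695, 0.001]
ft_force: [-1.4, -1.3, 5.6]
finger_gap: 0.0253
grip_force: 15.0
t 3.3 pos [ 0.4532 -0.0364  0.0891] yaw 25.56 gap 0.0253 F [-1.4 -1.3  5.6] grip 15.0
tool shift [-0.0012 -0.047   0.0011]
```

```bash

python3 -m handwheel '[[-0.0002,-0.0012,0,0,0,0.0095,-1],[-0.00046,-0.00233,0,0,0,0.019,-1],[-0.00046,-0.00233,0,0,0,0.019,-1],[-0.00046,-0.00233,0,0,0,0.019,-1],[-0.00046,-0.00233,0,0,0,0.019,-1],[-0.00046,-0.00233,0,0,0,0.019,-1],[-0.00046,-0.00233,0,0,0,0.019,-1],[-0.00046,-0.00233,0,0,0,0.019,-1]]'
python3 -m handwheel '[[-0.00046,-0.00233,0,0,0,0.019,-1],[-0.00046,-0.00233,0,0,0,0.019,-1],[-0.00046,-0.00233,0,0,0,0.019,-1],[-0.00046,-0.00233,0,0,0,0.019,-1],[-0.00046,-0.00233,0,0,0,0.019,-1],[-0.00046,-0.00233,0,0,0,0.019,-1],[-0.00046,-0.00233,0,0,0,0.019,-1],[-0.00046,-0.00233,0,0,0,0.019,-1]]'
python3 -m handwheel '[[-0.00046,-0.00233,0,0,0,0.019,-1],[-0.00046,-0.00233,0,0,0,0.019,-1],[-0.00046,-0.00233,0,0,0,0.019,-1],[-0.00046,-0.00233,0,0,0,0.019,-1],[-0.0002,-0.0012,0,0,0,0.0095,-1],[0,0,0,0,0,0,-1]]'
python3 - <<'E'
from h import *
go(.4318,.0055,.088)
cv2.imwrite("pics/s2.png",np.hstack([crop(r.camera("scene"),255,110,100,100,4),crop(r.camera("top"),215,190,100,100,4)]))
E
```

```text
time_s: 4.3
position: [0.4433, -0.0214, 0.0891]
tcp_rot: [3.105, 0.474, 0.001]
ft_force: [-2.2, -3.8, 7.2]
finger_gap: 0.0258
grip_force: 15.0
time_s: 5.3
position: [0.4351, -0.0042, 0.0891]
tcp_rot: [3.132, 0.236, 0.0]
ft_force: [-2.2, -3.2, 8.6]
finger_gap: 0.0258
grip_force: 15.0
time_s: 6.05
position: [0.4317, 0.0062, 0.0891]
tcp_rot: [3.14, 0.103, -0.0]
ft_force: [-3.7, -1.0, 10.0]
finger_gap: 0.0257
grip_force: 15.0
t 6.05 pos [0.4317 0.0062 0.0891] yaw 3.76 gap 0.0257 F [-3.7 -1.  10. ] grip 15.0
tool shift [0.     0.0007 0.0011]
```

View pics/s2.png

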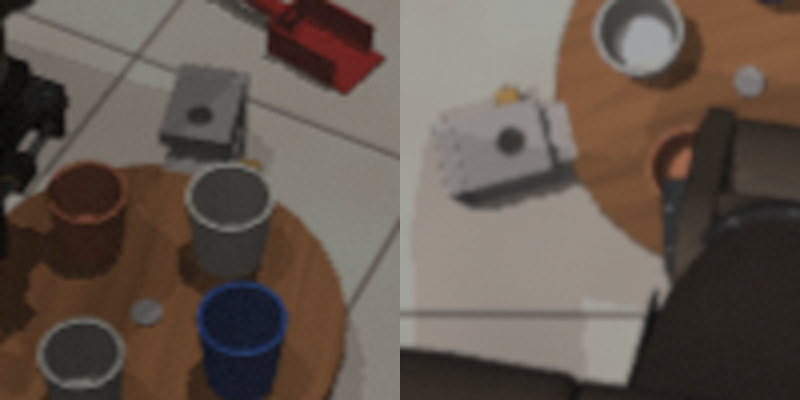

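The lug is now inside the fork, with a grey tab showing at the inner edge and the hole dark. All the cups are upright. I'll release, lift and go to the pin, then recheck the knob angle.

```bash

python3 -m handwheel '[[0,0,0,0,0,0,0.05],[0,0,0,0,0,0,0.05],[0,0,-0.01,0,0,0,0.05],[0,0,-0.025,0,0,0,0.05],[0,0,-0.04,0,0,0,0.05],[0,0.01,-0.03,0,0,0,0.05],[0.001,0.04,0,0,0,0,0.05],[0.001,0.05,0,0,0,0,0.05]]'
python3 -m handwheel '[[0.002,0.05,0,0,0,0,0.05],[0.002,0.05,0,0,0,0,0.05],[0.002,0.05,0,0,0,0,0.05],[0.002,0.05,0,0,0,0,0.05],[0.001,0.05,0,0,0,0,0.05],[0,0.04,0,0,0,0,0.05],[0,0.014,0,0,0,0,0.05],[0,0,0,0,0,0,0.05]]'
python3 - <<'E'
from h import *
go(.4692,-.3965,.104)
cv2.imwrite("pics/t3.png",crop(r.camera("top"),215,155,150,110,5))
E
```

```text
time_s: 7.15
position: [0.4407, -0.0942, 0.1949]
tcp_rot: [3.139, 0.106, 0.003]
ft_force: [0.2, 0.6, -0.9]
finger_gap: 0.0502
grip_force: 0.0
time_s: 8.15
position: [0.4693, -0.3961, 0.1937]
tcp_rot: [-3.14, -0.102, 0.0]
ft_force: [-0.4, 0.3, 0.3]
finger_gap: 0.05
grip_force: 0.0
t 8.15 pos [ 0.4693 -0.3961  0.1937] yaw 3.73 gap 0.05 F [-0.4  0.3  0.3] grip 0.0
tool shift [-0.0001  0.0004  0.0897]
```

View pics/t3.png

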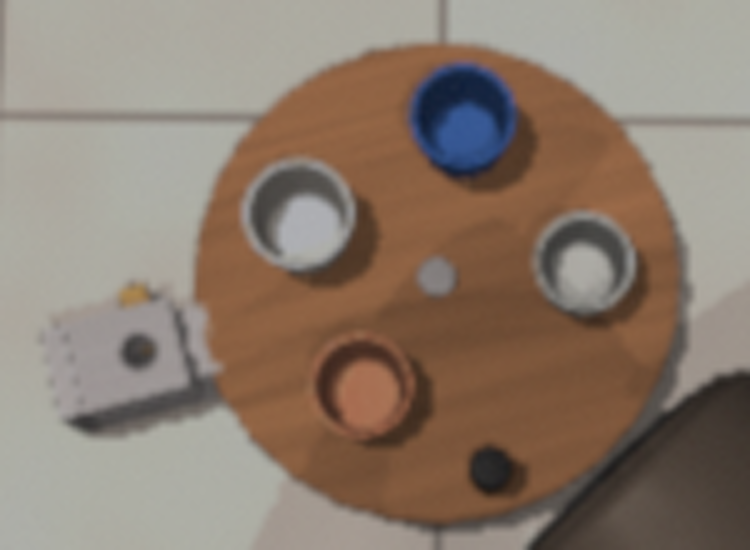

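The knob top is now at about (490,469), the fork hole is unchanged at (138,351), and the cups are upright. Next I'll grasp the pin and compute the angle.

```bash

python3 -m handwheel '[[0,0,0.02,0,0,0,0.05],[0,0,0.03,0,0,0,0.05],[0,0,0.025,0,0,0,0.05],[0,0,0.014,0,0,0,0.05],[0,0,0,0,0,0,-1],[0,0,0,0,0,0,-1],[0,0,0,0,0,0,-1],[0,0,0,0,0,0,-1]]' 40
python3 -m handwheel '[[0,0,0,0,0,0,-1]]'
python3 - <<'E'
from h import *
c=r.camera("top")
f=lambda u,v,x0,y0,k:((u+.5)/k-.5+x0,(v+.5)/k-.5+y0)
for ax in ([.5523,.0388],[.5521,.0393]):
  for u,v,z in((138,351,.088),(490,469,.123),(491,470,.123)):
    d=P(c,*f(u,v,215,155,5),z)-ax; print(np.hypot(*d).round(4),np.degrees(np.arctan2(d[1],d[0])).round(2)%360)
go(.5029,.2178,.2)
E
```

```text
time_s: 9.2
position: [0.4698, -0.3967, 0.1055]
tcp_rot: [3.139, 0.103, 0.002]
ft_force: [-0.1, -0.3, 4.5]
finger_gap: 0.0233
grip_force: 40.0
time_s: 9.32
position: [0.4698, -0.3967, 0.1055]
tcp_rot: [3.139, 0.103, 0.002]
ft_force: [-0.3, -0.6, 6.3]
finger_gap: 0.0233
grip_force: 40.0
0.1857 105.44
0.1259 195.04
0.1266 195.23
0.1852 105.42
0.1259 195.28
0.1266 195.47
t 9.38 pos [ 0.4698 -0.3967  0.1055] yaw 3.76 gap 0.0232 F [0.4 0.5 6.1] grip 40.0
tool shift [ 0.0734 -0.6109 -0.0952]
```

```bash

python3 -m handwheel '[[0,0,-0.005,0,0,0,-1],[0,0,-0.015,0,0,0,-1],[0,0,-0.025,0,0,0,-1],[0,0,-0.03,0,0,0,-1],[0,0,-0.03,0,0,0,-1],[0,0,-0.03,0,0,0,-1],[0,0,-0.015,0,0,0,-1],[0.002,-0.02,0,0,0,0,-1]]'
python3 -m handwheel '[[0.004,-0.035,0,0,0,0,-1],[0.006,-0.05,0,0,0,0,-1],[0.006,-0.05,0,0,0,0,-1],[0.006,-0.05,0,0,0,0,-1],[0.006,-0.05,0,0,0,0,-1],[0.006,-0.05,0,0,0,0,-1],[0.006,-0.05,0,0,0,0,-1],[0.006,-0.05,0,0,0,0,-1]]'
python3 -m handwheel '[[0.006,-0.05,0,0,0,0,-1],[0.006,-0.05,0,0,0,0,-1],[0.006,-0.05,0,0,0,0,-1],[0.004,-0.035,0,0,0,0,-1],[0.002,-0.015,0,0,0,0,-1],[0,0,0,0,0,0,-1]]'
python3 - <<'E'
from h import *
go(.503,.2175,.21)
E
```

```text
time_s: 10.38
position: [0.4702, -0.3764, 0.2553]
tcp_rot: [3.139, 0.101, 0.002]
ft_force: [-0.4, 0.5, -3.1]
finger_gap: 0.0236
grip_force: 40.0
time_s: 11.38
position: [0.4895, 0.0134, 0.2537]
tcp_rot: [-3.14, -0.104, 0.003]
ft_force: [0.3, -0.5, -2.2]
finger_gap: 0.0232
grip_force: 40.0
time_s: 12.12
position: [0.5008, 0.2126, 0.2539]
tcp_rot: [3.139, 0.106, -0.002]
ft_force: [-0.3, -0.2, -3.3]
finger_gap: 0.0233
grip_force: 40.0
t 12.12 pos [0.5008 0.2126 0.2539] yaw 3.86 gap 0.0233 F [-0.3 -0.2 -3.3] grip 40.0
tool shift [ 0.0025 -0.0048  0.0439]
```

```bash

python3 -m handwheel '[[0.0025,-0.0048,0.01,0,0,0,-1],[0,0,0.025,0,0,0,-1],[0,0,0.015,0,0,0,-1],[0,0,0,0,0,0,-1]]'
python3 - <<'E'
from h import *
go(.503,.2175,.2)
s=r.camera("scene"); c=r.camera("top")
p=r.read_state()["position"]
for z in(.088,p[2]-.0955,p[2]-.0155): print(z.round(3) if z!=.088 else z,[Q(k,[.503 if z==.088 else p[0],.2175 if z==.088 else p[1],z]).round(1) for k in(s,c)])
cv2.imwrite("pics/s4.png",np.hstack([crop(s,265,90,60,70,6.5),crop(c,210,190,60,70,6.5)]))
E
```

```text
time_s: 12.62
position: [0.5035, 0.2164, 0.2035]
tcp_rot: [3.139, 0.102, -0.003]
ft_force: [0.1, -0.4, -1.9]
finger_gap: 0.0233
grip_force: 40.0
t 12.62 pos [0.5035 0.2164 0.2035] yaw 3.71 gap 0.0233 F [ 0.1 -0.4 -1.9] grip 40.0
tool shift [-0.0004 -0.0011  0.0035]
0.088 [array([305.4, 138.8]), array([242.3, 224.8])]
0.109 [array([305.6, 134.3]), array([241.6, 223.4])]
0.189 [array([305.4, 115.4]), array([237.8, 219.6])]
```

View pics/s4.png

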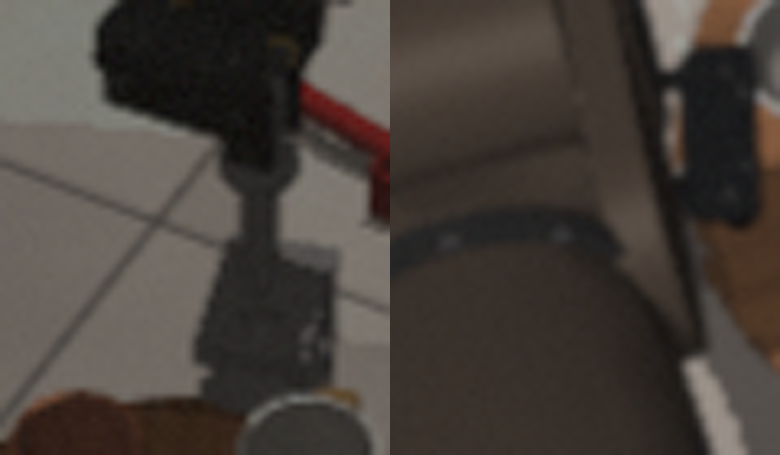

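In the scene view the pin shank is centred at u≈304.8 over the fork, against a predicted 305.4, so it is on target. I'll descend gently.

```bash

python3 -m handwheel '[[-0.0004,-0.001,0.008,0,0,0,-1],[0,0,0.008,0,0,0,-1],[0,0,0.006,0,0,0,-1],[0,0,0.005,0,0,0,-1],[0,0,0.004,0,0,0,-1],[0,0,0,0,0,0,-1]]'
python3 - <<'E'
from h import *
go(.503,.2175,.2)
E
```

```text
time_s: 13.48
position: [0.5033, 0.218, 0.1733]
tcp_rot: [3.14, 0.103, -0.001]
ft_force: [-0.1, 0.1, -2.6]
finger_gap: 0.0237
grip_force: 40.0
t 13.47 pos [0.5033 0.218  0.1733] yaw 3.77 gap 0.0237 F [-0.1  0.1 -2.6] grip 40.0
tool shift [-0.0003  0.0005 -0.0267]
```

```bash

python3 -m handwheel '[[0,0,0.004,0,0,0,-1],[0,0,0.004,0,0,0,-1],[0,0,0.004,0,0,0,-1],[0,0,0,0,0,0,-1]]'
python3 -m handwheel '[[0,0,0.004,0,0,0,-1],[0,0,0.004,0,0,0,-1],[0,0,0.004,0,0,0,-1],[0,0,0,0,0,0,-1]]'
```

```text
time_s: 13.98
position: [0.5032, 0.218, 0.1612]
tcp_rot: [3.14, 0.103, -0.001]
ft_force: [-0.3, -0.1, -1.9]
finger_gap: 0.0233
grip_force: 40.0
time_s: 14.48
position: [0.5032, 0.218, 0.1492]
tcp_rot: [3.14, 0.103, -0.001]
ft_force: [0.0, -0.2, -2.7]
finger_gap: 0.0234
grip_force: 40.0
```

```bash

python3 -m handwheel '[[0,0,0.004,0,0,0,-1],[0,0,0.004,0,0,0,-1],[0,0,0.004,0,0,0,-1],[0,0,0.004,0,0,0,-1],[0,0,0,0,0,0,-1]]' 55
python3 -m handwheel '[[0,0,0.003,0,0,0,-1],[0,0,0.003,0,0,0,-1],[0,0,0.003,0,0,0,-1],[0,0,0,0,0,0,-1]]'
```

```text
time_s: 15.1
position: [0.5032, 0.218, 0.1332]
tcp_rot: [3.14, 0.103, -0.001]
ft_force: [0.3, 0.5, -2.3]
finger_gap: 0.0231
grip_force: 55.0
time_s: 15.6
position: [0.5032, 0.218, 0.1243]
tcp_rot: [3.14, 0.103, -0.001]
ft_force: [-0.1, 0.4, -2.7]
finger_gap: 0.0234
grip_force: 55.0
```

```bash

python3 -m handwheel '[[0,0,0.003,0,0,0,-1],[0,0,0.003,0,0,0,-1],[0,0,0.003,0,0,0,-1],[0,0,0,0,0,0,-1]]'
python3 -m handwheel '[[0,0,0.003,0,0,0,-1],[0,0,0.003,0,0,0,-1],[0,0,0.003,0,0,0,-1],[0,0,0,0,0,0,-1]]'
```

```text
time_s: 16.1
position: [0.5028, 0.2179, 0.1151]
tcp_rot: [3.139, 0.103, -0.002]
ft_force: [-2.3, 0.2, -2.4]
finger_gap: 0.0229
grip_force: 55.0
time_s: 16.6
position: [0.503, 0.218, 0.1061]
tcp_rot: [3.14, 0.103, -0.002]
ft_force: [-2.8, -0.6, -3.7]
finger_gap: 0.0233
grip_force: 55.0
```

```bash

python3 -m handwheel '[[0,0,0.0015,0,0,0,-1],[0,0,0.001,0,0,0,-1],[0,0,0,0,0,0,-1]]'
python3 -m handwheel '[[0,0,0.001,0,0,0,-1],[0,0,0,0,0,0,-1]]'
```

```text
time_s: 16.98
position: [0.5032, 0.218, 0.104]
tcp_rot: [3.14, 0.103, -0.0]
ft_force: [-2.5, -0.4, -2.5]
finger_gap: 0.0232
grip_force: 55.0
time_s: 17.23
position: [0.5033, 0.2181, 0.1036]
tcp_rot: [3.14, 0.103, 0.001]
ft_force: [-4.2, -1.6, 5.3]
finger_gap: 0.0234
grip_force: 55.0
```

```bash

python3 -m handwheel '[[0,0,0.001,0,0,0,-1],[0,0,0,0,0,0,-1]]'
python3 -m handwheel '[[0,0,0.0005,0,0,0,-1],[0,0,0,0,0,0,-1]]'
```

```text
time_s: 17.48
position: [0.5033, 0.2181, 0.1035]
tcp_rot: [-3.14, -0.103, -0.002]
ft_force: [-7.4, -2.9, 16.2]
finger_gap: 0.0234
grip_force: 55.0
time_s: 17.73
position: [0.5034, 0.218, 0.1035]
tcp_rot: [-3.14, -0.104, -0.002]
ft_force: [-9.8, -4.1, 22.0]
finger_gap: 0.0232
grip_force: 55.0
```

The force rises with no further travel, at exactly the predicted height, so the flange is home. I'll unload, release, retreat and check.

```bash

python3 -m handwheel '[[0,0,-0.002,0,0,0,-1],[0,0,0,0,0,0,-0.2],[0,0,0,0,0,0,0.05],[0,0,0,0,0,0,0.05],[0,0,-0.01,0,0,0,0.05],[0,0,-0.03,0,0,0,0.05],[0,0,-0.05,0,0,0,0.05],[0,0,-0.05,0,0,0,0.05]]'
python3 -m handwheel '[[0,0.03,0,0,0,0,0.05],[0,0.05,0,0,0,0,0.05],[0,0.05,0,0,0,0,0.05],[0,0.05,0,0,0,0,0.05],[0,0.05,0,0,0,0,0.05],[0,0.05,0,0,0,0,0.05],[0,0.05,0,0,0,0,0.05],[0,0.05,0,0,0,0,0.05]]'
python3 -m handwheel '[[0,0.05,0,0,0,0,0.05],[0,0.05,0,0,0,0,0.05],[0,0.05,0,0,0,0,0.05],[0,0.02,0,0,0,0,0.05],[0,0,0,0,0,0,0.05]]'
python3 - <<'E'
from h import *
s=r.camera("scene"); c=r.camera("top")
print([Q(k,[.503,.2175,.138]).round(1) for k in(s,c)],[Q(k,[.503,.2175,.096]).round(1) for k in(s,c)])
cv2.imwrite("pics/f.png",np.hstack([crop(s,230,90,130,140,3),crop(c,215,145,130,140,3)]))
E
```

```text
time_s: 18.73
position: [0.5032, 0.218, 0.2457]
tcp_rot: [3.14, 0.103, 0.001]
ft_force: [0.1, -0.7, 0.4]
finger_gap: 0.0501
grip_force: 0.0
time_s: 19.73
position: [0.5283, -0.1628, 0.2445]
tcp_rot: [3.139, 0.103, 0.002]
ft_force: [0.8, 0.2, 0.2]
finger_gap: 0.05
grip_force: 0.0
time_s: 20.35
position: [0.5393, -0.3312, 0.2436]
tcp_rot: [-3.14, -0.101, 0.0]
ft_force: [0.2, 0.6, -1.1]
finger_gap: 0.05
grip_force: 0.0
[array([305.3, 127.5]), array([240.1, 222.5])] [array([305.4, 137. ]), array([241.9, 224.4])]
```

View pics/f.png

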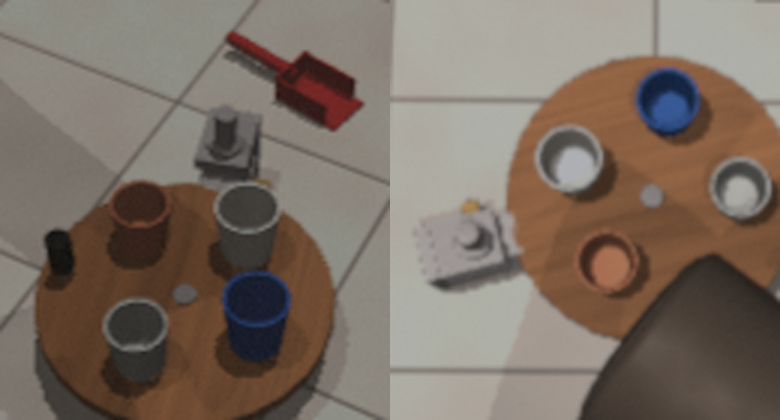

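The pin stands upright in the fork with its flange on the top plate. The grip top is at (305.3,127.7), against a predicted (305.3,127.5). All four cups are upright and the scoop is untouched, so I'll hand in.

```bash
python3 -c "
from station import r
print(r.close_job())"
```

```text
the job is handed in; nothing more can be done
None
```

I handed the job in at about 20 s: the turntable is turned into line, the pin is home through fork and lug, the four cups are upright and the scoop is where it was; the probe handle was outside my last picture, but the arm never went near it, and no verdict came back.

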